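# Put the steel check weights back in their holders

### The arm

A 7-joint arm with a two-finger parallel gripper is mounted at the origin on a cart in front of the work surface, level with it; the furniture and walls round the work are solid. World frame = base frame: x ahead of the robot, y to its left, z up, the work surface at z = 0. Lengths are in m, angles in rad, forces in N, time in s.
With the tool pointing down it reaches from about 0.4 to 0.925 m from the base axis. Payload 5.6 kg.
Tool frame: the origin (TCP) lies between the finger pads; the fingertips stand 11 mm ahead of it and the grasp point (between the pads) lies 8 mm behind it (nose_length is the distance from the TCP to the fingertips, in m); z points along the fingers, y is the direction in which the jaws open and shut (so a half turn about z gives the same grasp; the last joint's range is limited). The gripper opens to 85 mm and grips with 20 to 120 N. Pads are 22 mm wide; open, the fingers measure 114 mm over their backs; the gripper's body (76 mm by 85 mm) begins 54 mm behind the grasp point. The pads swing forward as they close: fully open they stand 13 mm farther back than shut.
Start: joints at [1.183, 0.468, -0.012, 1.603, 0.006, 1.071, -0.056], TCP at [0.22, -0.612, 0.242] pointing down, gripper open.
Joint ranges: [-2.53, 2.53], [-0.31, 2.02], [-1.57, 1.55], [0.28, 2.44], [-1.29, 4.43], [0.15, 1.84], [-2.92, 2.92]. Speed limits (rad/s): [2.57, 2.57, 3.14, 3.14, 3.14, 3.14, 3.14].

### API

Orientations are given as a rotation vector (axis times angle).
In Python, from plant import read_state, grab_frame, sign_off, nose_length gives the robot as it stands.
- The arm moves only by the tool arm_command, never from a script. Its argument "increments" is one flat list of numbers, 7 for each row, row after row: the shift along the tool's x, y, z in mm, then the turn, a rotation vector about the tool's x, y, z in degrees, then the finger opening in mm, from 0 to 85.4. A call has exactly 10 rows; each row shifts and turns the commanded pose from where the row before left it, along the tool's axes as they then stand; what a row does not reach is not made up. A row lasts 1/8 s, in which the tool goes at most 62.5 mm and 10.7 degrees, less where a joint would pass 70% of its speed; a pose out of reach is approached as far as the arm can. A call is refused whole if a number of a shift passes 62.5 or a number of a turn 10.7, either way. A call with a gripper value outside its range is refused whole. The fingers move at their own pace and stop on an object; "newtons" is the grip in N (left out, the last holds). Time passes only in rows, so rows that do not move let the fingers close, or fill a call up. It gives the time, the measured TCP pose, the force and the opening at its end, in the units of the state.
- read_state(): the state, without advancing time (a new reading comes with each control period).
- grab_frame(name): name is "scene" or "top" or "wrist"; returns a dict with "pixels" (420x560x3 uint8, blue, green, red), "z_map" (420x560 float32, m along the optical axis (not along the pixel's ray), 0 where there is no reading), "intrinsics" (3x3 intrinsics, pixels), "extrinsics" (4x4, takes a point from camera to world coordinates); the wrist camera has in their place "hand_eye" (4x4, takes a point from camera to tool coordinates, whose origin is the TCP and whose axes are the flange's). Camera axes: x right, y down, z forward; pixel columns grow to the right and rows downward; lengths in m; the calibration is good to about 2 mm. A picture is of the moment at which its call begins: read the wrist's pose just before it.
- sign_off(): hands the job in, once; it reports no verdict.
The state is a dict: "t": time; "joint_positions": joint angles; "joint_velocities": joint speeds; "joint_efforts": joint torques, N m; "position": TCP position; "eef_rot": TCP orientation; "contact_force": force on the tool from outside, world axes, zero at the start; "torque": the same for the moment, N m; "grip_width": finger opening in m.
Only numpy, scipy, OpenCV 4.12 (cv2) and the standard library are available. Lean on these libraries where they do the work, as an engineer would, in place of code of your own. Each camera call takes 0.05 s, during which the arm holds its last target. There are 200 camera calls.

### The job

The balance check is finished: put the four silver steel weights back, one at a time, the largest first and so on down to the smallest, each standing upright inside the rim of the blue holder of its own size (largest weight in the largest holder, and so on). Set them down, do not drop them, and leave the two brass weights standing where they are.

Things in the scene. Friction and masses are not known exactly. Their poses are not given: they have to be found in the camera images.
- steel_500: the largest silver steel check weight, loose, about 500 g: an upright cylinder 48 mm in diameter and 40 mm high with a narrower knob on top, 58 mm high in all. Origin: centre of its underside; z is its axis, up. Grip it across the cylinder.
- steel_200: the second largest silver steel check weight, loose, about 200 g: an upright cylinder 36 mm in diameter and 32 mm high with a narrower knob on top, 46 mm high in all. Origin: centre of its underside; z is its axis, up. Grip it across the cylinder.
- steel_100: the second smallest silver steel check weight, loose, about 100 g: an upright cylinder 26 mm in diameter and 28 mm high with a narrower knob on top, 40 mm high in all. Origin: centre of its underside; z is its axis, up. Grip it across the cylinder.
- steel_50: the smallest silver steel check weight, loose, about 50 g: an upright cylinder 18 mm in diameter and 24 mm high with a narrower knob on top, 34 mm high in all. Origin: centre of its underside; z is its axis, up. Grip it across the cylinder.
- holder_500: the largest blue round holder, made for the largest (48 mm) steel weight: a fixed shallow dish with a black floor, 76 mm outside diameter, 68 mm inside diameter, floor 3 mm and rim 8 mm above the bench. Origin: centre of its underside, on the bench.
- holder_200: the second largest blue round holder, made for the second largest (36 mm) steel weight: a fixed shallow dish with a black floor, 64 mm outside diameter, 56 mm inside diameter, floor 3 mm and rim 8 mm above the bench. Origin: centre of its underside, on the bench.
- holder_100: the second smallest blue round holder, made for the second smallest (26 mm) steel weight: a fixed shallow dish with a black floor, 54 mm outside diameter, 46 mm inside diameter, floor 3 mm and rim 8 mm above the bench. Origin: centre of its underside, on the bench.
- holder_50: the smallest blue round holder, made for the smallest (18 mm) steel weight: a fixed shallow dish with a black floor, 46 mm outside diameter, 38 mm inside diameter, floor 3 mm and rim 8 mm above the bench. Origin: centre of its underside, on the bench.
- brass_large: the larger golden-orange brass weight, loose, about 350 g, of the same form (42 mm in diameter, cylinder 36 mm high, 52 mm in all); to be left where it stands. Origin: centre of its underside; z is its axis, up.
- brass_small: the smaller golden-orange brass weight, loose, about 150 g, of the same form (30 mm in diameter, cylinder 30 mm high, 43 mm in all); to be left where it stands. Origin: centre of its underside; z is its axis, up.

How it is judged:
On the way, in this order (a step that is already met when the one before it is completed fails the run):
1. the largest steel weight stands released in the largest holder (horizontal distance between steel_500 and holder_500 below 0.0115 m and z of steel_500 in the frame of holder_500 between 0.001 and 0.006 m and angle between steel_500's own z axis and vertical below 0.08 rad and linear speed of steel_500 below 0.02 m/s and contact force between the fingers and steel_500 below 0.1 N), for 0.2 s.
2. the second largest steel weight stands released in the second largest holder (horizontal distance between steel_200 and holder_200 below 0.0115 m and z of steel_200 in the frame of holder_200 between 0.001 and 0.006 m and angle between steel_200's own z axis and vertical below 0.08 rad and linear speed of steel_200 below 0.02 m/s and contact force between the fingers and steel_200 below 0.1 N), for 0.2 s.
3. the second smallest steel weight stands released in the second smallest holder (horizontal distance between steel_100 and holder_100 below 0.0115 m and z of steel_100 in the frame of holder_100 between 0.001 and 0.006 m and angle between steel_100's own z axis and vertical below 0.08 rad and linear speed of steel_100 below 0.02 m/s and contact force between the fingers and steel_100 below 0.1 N), for 0.2 s.
4. the smallest steel weight stands released in the smallest holder (horizontal distance between steel_50 and holder_50 below 0.0115 m and z of steel_50 in the frame of holder_50 between 0.001 and 0.006 m and angle between steel_50's own z axis and vertical below 0.08 rad and linear speed of steel_50 below 0.02 m/s and contact force between the fingers and steel_50 below 0.1 N), for 0.2 s.
At the end, for the whole second after the job is handed in: All four steel weights stand upright (within 0.08 rad), released and at rest on the floor of the holder of their own size, wholly inside its rim (centres within 11.5 mm); both brass weights stand upright within 15 mm of where they were (all of step 1 and all of step 2 and all of step 3 and all of step 4 and distance of each of brass_large, brass_small from where it was at the start of the episode below 0.015 m and angle between each of brass_large, brass_small's own z axis and vertical below 0.1 rad and linear speed of each of brass_large, brass_small below 0.02 m/s); the robot touches nothing.
It fails at once if a steel weight is dropped: it moves faster than 0.5 m/s (a fall of about 13 mm) without the fingers on it ((linear speed of steel_500 above 0.5 m/s and contact force between the fingers and steel_500 below 0.05 N) or (linear speed of steel_200 above 0.5 m/s and contact force between the fingers and steel_200 below 0.05 N) or (linear speed of steel_100 above 0.5 m/s and contact force between the fingers and steel_100 below 0.05 N) or (linear speed of steel_50 above 0.5 m/s and contact force between the fingers and steel_50 below 0.05 N)).
It fails at once if a brass weight is shifted by more than 20 mm or knocked over (distance of any of brass_large, brass_small from where it was at the start of the episode above 0.02 m or angle between any of brass_large, brass_small's own z axis and vertical above 0.5 rad).
It also fails if it takes over 120 s, if anything falls off the work surface, if the arm or the gripper's body presses on something with over 40 N, if the wrist force passes 120 N, or if a joint passes its speed limit or range.

## Working session

There is one attempt and no reset: what is moved stays moved. The work goes in short steps, Python scripts to look and compute and a tool call to move; the robot and the scene stay as the last step left them, time stands still between calls to the robot, and variables do not carry over. Pictures are saved under pics/ and viewed, about 12 in all and at most 16, crops included, and the job is handed in when it is done.

Besides the shell and the picture viewer there is one more tool, called as a command line: name --argument value ..., lists and objects as JSON in quotes. arm_command: Moves the arm, as the interface text tells. Its arguments: {"type":"object","properties":{"increments":{"type":"array"},"newtons":{"type":"number"}},"required":["increments"]}

```bash
mkdir -p pics; ls
cat > h.py <<'E'
import numpy as np, cv2
from plant import read_state, grab_frame, sign_off, nose_length
from scipy.spatial.transform import Rotation as R
E
python3 - <<'E'
from h import *
s=read_state(); print(s, nose_length)
for n in("scene","top"):
    f=grab_frame(n); cv2.imwrite(f"pics/{n}0.png",f["pixels"]); np.savez(f"{n}0.npz",**f)
    print(n,f["intrinsics"].round(1).tolist(),f["extrinsics"].round(3).tolist())
E
```

```text
pics
{'t': 0.0, 'joint_positions': array([ 1.18299779,  0.46841338, -0.01158222,  1.60365106,  0.00596283,
        1.07137425, -0.05628133]), 'joint_velocities': array([ 0.00089985, -0.00192578, -0.00070224,  0.00044629,  0.00029982,
       -0.00097356,  0.00137347]), 'joint_efforts': array([-4.06148965e-04, -5.32376361e+01,  2.16780428e-02, -2.51301080e+01,
        1.14898727e-02,  7.80321745e-03,  4.93444752e-07]), 'position': array([ 0.21945353, -0.61125215,  0.24130343]), 'eef_rot': array([-3.09330545e+00, -5.38500824e-01,  6.45192226e-04]), 'contact_force': array([ 0.33059007, -0.54884978, -0.50307103]), 'torque': array([-0.06589386,  0.04057711,  0.02423795]), 'grip_width': 0.08527094087047055} 0.011
scene [[464.9, 0.0, 286.4], [0.0, 464.9, 205.1], [0.0, 0.0, 1.0]] [[0.646, -0.408, 0.645, -0.112], [-0.763, -0.344, 0.547, -0.533], [-0.001, -0.846, -0.533, 0.564], [0.0, 0.0, 0.0, 1.0]]
top [[415.0, 0.0, 279.0], [0.0, 415.0, 206.6], [0.0, 0.0, 1.0]] [[-0.166, -0.963, 0.214, 0.337], [-0.986, 0.163, -0.031, 0.013], [-0.005, -0.216, -0.976, 0.919], [0.0, 0.0, 0.0, 1.0]]
```

View pics/top0.png

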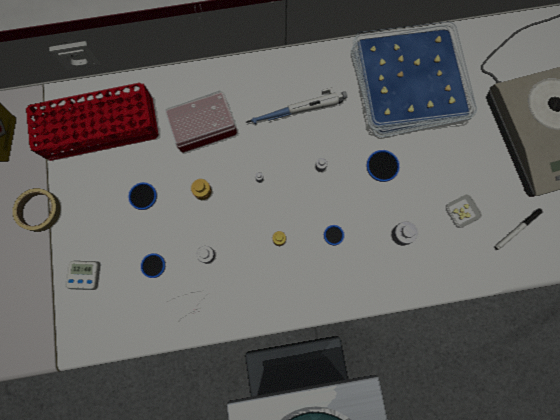

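View pics/scene0.png

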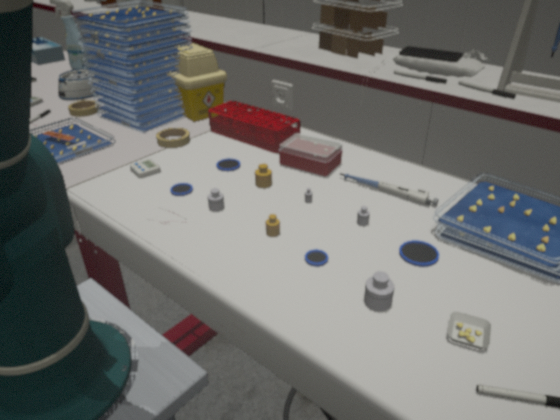

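The top view shows four holders at about (143,195), (383,166), (333,235) and (153,265). The steel weights are at (404,233), (205,254), (321,164) and (259,177), and the brass ones at (201,188) and (279,238). The scene view agrees.

Run:
```python
from h import *
for n,seedH,seedW in (("top",[(143,195),(383,166),(333,235),(153,265)],[(404,233),(205,254),(321,164),(259,177),(201,188),(279,238)]),
  ("scene",[(228,164),(419,253),(316,257),(181,189)],[(379,290),(216,200),(363,215),(308,196),(263,175),(273,225)])):
    f=np.load(n+"0.npz"); K,T,z,im=f["intrinsics"],f["extrinsics"],f["z_map"],f["pixels"]
    def ray(uv,h):
        d=T[:3,:3]@np.linalg.inv(K)@np.c_[np.atleast_2d(uv),np.ones(len(np.atleast_2d(uv)))].T
        o=T[:3,3]; return (o[:,None]+d*((h-o[2])/d[2])).T
    v,u=np.mgrid[:420,:560]
    P=np.einsum('ij,jhw->ihw',T[:3,:3]@np.linalg.inv(K),np.stack([u*z,v*z,z]))+T[:3,3][:,None,None]
    b,g,r=[im[...,i].astype(int) for i in range(3)]
    m=((b>r+40)|(im.max(2)<50)).astype(np.uint8)
    for s in seedH:
        c,_=cv2.findContours(m,0,cv2.CHAIN_APPROX_NONE)
        c=[q for q in c if cv2.pointPolygonTest(q,s,False)>=0 and len(q)<300]
        if not c: print(n,s,"none");continue
        p=ray(c[0][:,0].astype(float),.006)[:,:2]
        (x,y),rad=cv2.minEnclosingCircle((p*1e3).astype(np.float32)); 
        A=np.c_[2*p,np.ones(len(p))];q=np.linalg.lstsq(A,(p**2).sum(1),rcond=None)[0]
        print(n,"H",s,"circ",q[:2].round(4),"D",2*np.sqrt(q[2]+q[0]**2+q[1]**2).round(4))
    bench=np.median(P[2][200:240,220:260]); print("bench",bench)
    for s in seedW:
        w=(abs(u-s[0])<25)&(abs(v-s[1])<30)&(P[2]>.012)&(z>0)
        k,l,st,ce=cv2.connectedComponentsWithStats(w.astype(np.uint8))
        if k<2: print("none",s);continue
        lab=l[s[1],s[0]] or 1+st[1:,4].argmax()
        q=P[:,l==lab].T; zt=np.percentile(q[:,2],97)
        t=q[q[:,2]>zt-.006]
        # silhouette centre at mid-height via x/y extents
        print(n,"W",s,"N",len(q),"ztop",zt.round(3),"knob",t[:,:2].mean(0).round(4),"all",((q.max(0)+q.min(0))/2)[:2].round(4),"ext",np.ptp(q,axis=0).round(3))
```

```text
top H (143, 195) circ [0.6152 0.2867] D 0.0616
top H (383, 166) circ [ 0.5946 -0.2673] D 0.0732
top H (333, 235) circ [ 0.4548 -0.1245] D 0.0434
top H (153, 265) circ [0.4544 0.279 ] D 0.0514
bench 0.000814831876039035
top W (404, 233) N 463 ztop 0.06 knob [ 0.4302 -0.2742] all [ 0.4304 -0.2743] ext [0.048 0.047 0.049]
top W (205, 254) N 243 ztop 0.049 knob [0.4563 0.1574] all [0.4562 0.1577] ext [0.035 0.036 0.037]
top W (321, 164) N 121 ztop 0.043 knob [ 0.616  -0.1264] all [ 0.6157 -0.126 ] ext [0.025 0.025 0.03 ]
top W (259, 177) N 56 ztop 0.036 knob [0.6108 0.0167] all [0.6101 0.0164] ext [0.017 0.017 0.025]
top W (201, 188) N 327 ztop 0.055 knob [0.6023 0.1488] all [0.6021 0.1488] ext [0.042 0.041 0.044]
top W (279, 238) N 158 ztop 0.046 knob [ 0.465  -0.0044] all [ 0.4649 -0.0045] ext [0.029 0.029 0.032]
scene (228, 164) none
scene H (419, 253) circ [ 0.5981 -0.2671] D 0.0738
scene H (316, 257) circ [ 0.4582 -0.1237] D 0.0434
scene (181, 189) none
bench 0.0012231485351130722
scene W (379, 290) N 875 ztop 0.06 knob [ 0.4297 -0.2756] all [ 0.4312 -0.2755] ext [0.049 0.047 0.05 ]
scene W (216, 200) N 255 ztop 0.048 knob [0.4567 0.1551] all [0.4586 0.1556] ext [0.036 0.036 0.037]
scene W (363, 215) N 168 ztop 0.042 knob [ 0.6171 -0.1273] all [ 0.6176 -0.1273] ext [0.028 0.026 0.032]
scene W (308, 196) N 73 ztop 0.037 knob [0.6117 0.0155] all [0.6124 0.0152] ext [0.019 0.018 0.025]
scene W (263, 175) N 299 ztop 0.054 knob [0.6027 0.1464] all [0.6028 0.1479] ext [0.042 0.042 0.044]
scene W (273, 225) N 224 ztop 0.045 knob [ 0.466  -0.0057] all [ 0.4662 -0.0052] ext [0.03  0.031 0.033]
```

Both views agree to about 2 mm. I'll turn the tool to yaw 0, so that tool x is world x, tool y is −world y and tool z points down, then move over steel_500.

arm_command --increments '[0, 0, 0, 0, 0, 9.9, 70, 0, 0, 0, 0, 0, 9.85, 70, 26.3, -42, 12, 0, 0, 0, 70, 26.3, -42, 12, 0, 0, 0, 70, 26.3, -42, 12, 0, 0, 0, 70, 26.3, -42, 12, 0, 0, 0, 70, 26.3, -42, 12, 0, 0, 0, 70, 26.3, -42, 12, 0, 0, 0, 70, 26.3, -42, 12, 0, 0, 0, 70, 26.3, -42, 12, 0, 0, 0, 70]' --newtons 60

```text
t: 1.35
position: [0.4306, -0.2743, 0.1458]
eef_rot: [-3.142, 0.0, 0.0]
contact_force: [0.9, -0.5, 0.8]
grip_width: 0.0699
```

```bash
cat >> h.py <<'E'
def wrist(name):
    s=read_state(); f=grab_frame("wrist"); cv2.imwrite(f"pics/{name}.png",f["pixels"])
    T=np.eye(4); T[:3,:3]=R.from_rotvec(s["eef_rot"]).as_matrix(); T[:3,3]=s["position"]; T=T@f["hand_eye"]
    return blobs(f,T,s)
def blobs(f,T,s=None,hmin=.012):
    z=f["z_map"]; v,u=np.mgrid[:420,:560]
    P=np.einsum('ij,jhw->ihw',T[:3,:3]@np.linalg.inv(f["intrinsics"]),np.stack([u*z,v*z,z]))+T[:3,3][:,None,None]
    m=(P[2]>hmin)&(P[2]<.065)&(z>0)
    k,l,st,_=cv2.connectedComponentsWithStats(m.astype(np.uint8))
    for i in range(1,k):
        if st[i,4]<30: continue
        q=P[:,l==i].T; e=np.ptp(q,axis=0)
        if e[:2].max()>.07: continue
        t=q[q[:,2]>np.percentile(q[:,2],97)-.006]
        print(st[i].tolist(),"N",len(q),"zmax",q[:,2].max().round(3),"top",t[:,:2].mean(0).round(4),"mid",((q.max(0)+q.min(0))/2)[:2].round(4),"ext",e.round(3))
    return P
E
python3 - <<'E'
from h import *
wrist("w1")
E
```

```text
[249, 168, 62, 67, 3231] N 3231 zmax 0.06 top [ 0.4335 -0.2742] mid [ 0.433  -0.2741] ext [0.047 0.048 0.048]
[497, 234, 63, 32, 405] N 405 zmax 0.015 top [ 0.3834 -0.4951] mid [ 0.3827 -0.4949] ext [0.031 0.049 0.003]
```

View pics/w1.png

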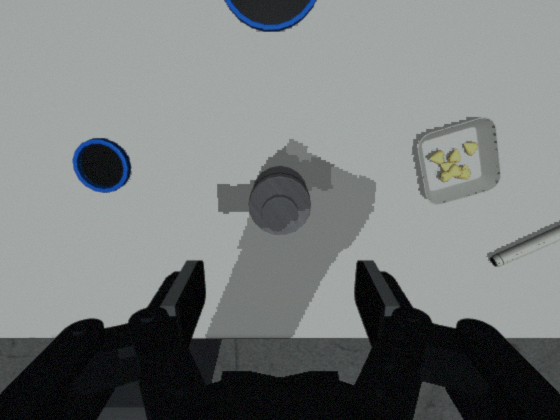

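The wrist view shows steel_500 at (280,205), centred between the open fingers and 2 mm ahead. I'll descend and grip.

arm_command --increments '[0.5, 0, 30, 0, 0, 0, 70, 0.5, 0, 30, 0, 0, 0, 70, 0, 0, 30, 0, 0, 0, 70, 0, 0, 23, 0, 0, 0, 70, 0, 0, 15, 0, 0, 0, 70, 0, 0, 0, 0, 0, 0, 40, 0, 0, 0, 0, 0, 0, 40, 0, 0, 0, 0, 0, 0, 40, 0, 0, 0, 0, 0, 0, 40, 0, 0, 0, 0, 0, 0, 40]' --newtons 60

```text
t: 2.65
position: [0.431, -0.2758, 0.0184]
eef_rot: [3.141, 0.0, -0.0]
contact_force: [0.1, 0.4, -3.6]
grip_width: 0.0463
```

arm_command --increments '[0, 0, -8, 0, 0, 0, 40, 0, 0, -20, 0, 0, 0, 40, 0, 0, -20, 0, 0, 0, 40, 10, 0, -10, 0, 0, 0, 40, 30, -1.5, 0, 0, 0, 0, 40, 35, -1.5, 0, 0, 0, 0, 40, 35, -1.5, 0, 0, 0, 0, 40, 30, -1.5, 0, 0, 0, 0, 40, 18, -1, 0, 0, 0, 0, 40, 8, 0, 0, 0, 0, 0, 40]'

```text
t: 3.9
position: [0.5983, -0.2678, 0.0758]
eef_rot: [-3.141, -0.002, 0.0]
contact_force: [-0.8, 0.1, -5.0]
grip_width: 0.0465
```

```bash
cat >> h.py <<'E'
def holders(f,T):
    im=f["pixels"].astype(int); K=f["intrinsics"]; m=((im[...,0]>im[...,2]+60)).astype(np.uint8)
    k,l,st,_=cv2.connectedComponentsWithStats(cv2.dilate(m,np.ones((3,3))))
    for i in range(1,k):
        if st[i,4]<40: continue
        v,u=np.where((l==i)&(m>0)); d=T[:3,:3]@np.linalg.inv(K)@np.stack([u,v,np.ones(len(u))])
        p=(T[:3,3][:,None]+d*((.008-T[2,3])/d[2]))[:2].T
        q=np.linalg.lstsq(np.c_[2*p,np.ones(len(p))],(p**2).sum(1),rcond=None)[0]
        print("blue",st[i].tolist(),"c",q[:2].round(4),"meanD",(2*np.sqrt(q[2]+q[:2]@q[:2])).round(4),"rms",np.std(np.linalg.norm(p-q[:2],axis=1)).round(4))
def wr(name):
    s=read_state(); f=grab_frame("wrist"); cv2.imwrite(f"pics/{name}.png",f["pixels"])
    T=np.eye(4); T[:3,:3]=R.from_rotvec(s["eef_rot"]).as_matrix(); T[:3,3]=s["position"]; T=T@f["hand_eye"]
    blobs(f,T); holders(f,T)
E
python3 - <<'E'
from h import *
wr("w2")
f=grab_frame("top"); holders(f,f["extrinsics"])
E
```

```text
[5, 179, 69, 49, 2428] N 2428 zmax 0.042 top [ 0.6195 -0.1272] mid [ 0.6191 -0.127 ] ext [0.026 0.025 0.03 ]
[236, 219, 89, 30, 369] N 369 zmax 0.065 top [ 0.6203 -0.268 ] mid [ 0.6173 -0.2683] ext [0.014 0.043 0.007]
[499, 358, 19, 17, 61] N 61 zmax 0.015 top [ 0.4916 -0.4392] mid [ 0.4902 -0.4376] ext [0.014 0.015 0.002]
blue [263, 0, 297, 100, 25776] c [ 0.7015 -0.3413] meanD 0.0981 rms 0.0219
blue [222, 172, 115, 86, 1895] c [ 0.5972 -0.2676] meanD 0.0709 rms 0.0011
blue [105, 368, 11, 11, 62] c [ 0.4774 -0.1382] meanD 0.0066 rms 0.0014
blue [366, 155, 6, 10, 41] c [ 0.6108 -0.2395] meanD 0.0128 rms 0.0026
blue [367, 169, 31, 13, 133] c [ 0.5929 -0.2663] meanD 0.0694 rms 0.0009
blue [128, 182, 29, 28, 340] c [0.6144 0.2861] meanD 0.0586 rms 0.0012
blue [323, 224, 22, 22, 239] c [ 0.4545 -0.1244] meanD 0.0405 rms 0.0011
blue [140, 253, 26, 26, 305] c [0.454  0.2784] meanD 0.0489 rms 0.0011
```

View pics/w2.png

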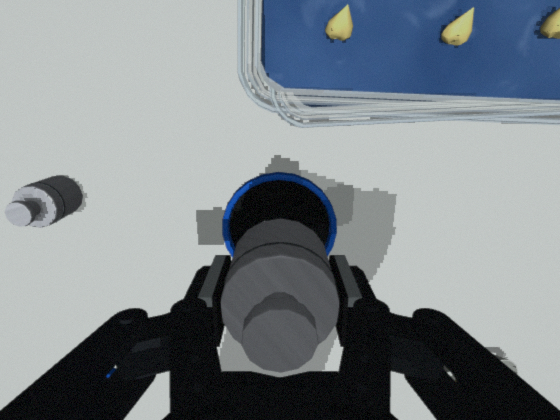

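The weight sits squarely in the jaws, with the holder rim centred on the same column (280), about 2 mm nearer the robot. I'll lower it.

arm_command --increments '[-2, 0, 20, 0, 0, 0, 40, 0, 0, 16, 0, 0, 0, 40, 0, 0, 10, 0, 0, 0, 40, 0, 0, 5, 0, 0, 0, 40, 0, 0, 3, 0, 0, 0, 40, 0, 0, 0, 0, 0, 0, 40, 0, 0, 0, 0, 0, 0, 40, 0, 0, 0, 0, 0, 0, 40, 0, 0, 0, 0, 0, 0, 40, 0, 0, 0, 0, 0, 0, 40]'

```text
t: 5.25
position: [0.5951, -0.2688, 0.0224]
eef_rot: [3.141, 0.0, 0.0]
contact_force: [-0.7, 1.3, -4.9]
grip_width: 0.0465
```

arm_command --increments '[0, 0, 0.6, 0, 0, 0, 40, 0, 0, 0, 0, 0, 0, 40, 0, 0, 0, 0, 0, 0, 64, 0, 0, 0, 0, 0, 0, 64, 0, 0, 0, 0, 0, 0, 64, 0, 0, 0, 0, 0, 0, 64, 0, 0, 0, 0, 0, 0, 64, 0, 0, 0, 0, 0, 0, 64, 0, 0, 0, 0, 0, 0, 64, 0, 0, 0, 0, 0, 0, 64]'

```text
t: 6.5
position: [0.5951, -0.2688, 0.0216]
eef_rot: [3.142, 0.0, -0.0]
contact_force: [0.4, 0.8, -0.5]
grip_width: 0.0637
```

arm_command --increments '[0, 0, -15, 0, 0, 0, 64, 0, 0, -25, 0, 0, 0, 64, 0, 0, -30, 0, 0, 0, 64, 0, 0, -30, 0, 0, 0, 64, -14, -42, 0, 0, 0, 0, 64, -14, -42, 0, 0, 0, 0, 64, -14, -42, 0, 0, 0, 0, 64, -14, -42, 0, 0, 0, 0, 64, -14, -42, 0, 0, 0, 0, 64, -14, -42, 0, 0, 0, 0, 64]'

```text
t: 7.75
position: [0.511, -0.0154, 0.1229]
eef_rot: [3.142, -0.0, 0.003]
contact_force: [0.6, 1.1, 0.7]
grip_width: 0.0641
```

Run:
```python
from h import *
f=grab_frame("top"); blobs(f,f["extrinsics"]); holders(f,f["extrinsics"]); cv2.imwrite("pics/t1.png",f["pixels"][100:300])
```

```text
[135, 94, 8, 7, 33] N 33 zmax 0.065 top [0.8302 0.255 ] mid [0.8418 0.2587] ext [0.03  0.023 0.051]
[108, 99, 16, 14, 72] N 72 zmax 0.065 top [0.823  0.3123] mid [0.8323 0.3176] ext [0.044 0.045 0.052]
[69, 106, 8, 8, 37] N 37 zmax 0.064 top [0.8225 0.4089] mid [0.8323 0.4196] ext [0.029 0.027 0.052]
[60, 109, 7, 6, 30] N 30 zmax 0.065 top [0.8215 0.4292] mid [0.8288 0.4332] ext [0.022 0.014 0.028]
[71, 116, 8, 6, 30] N 30 zmax 0.064 top [0.7995 0.4054] mid [0.8079 0.4047] ext [0.024 0.025 0.03 ]
[130, 120, 7, 8, 32] N 32 zmax 0.064 top [0.7615 0.277 ] mid [0.7704 0.2794] ext [0.03  0.015 0.031]
[111, 125, 6, 7, 34] N 34 zmax 0.065 top [0.7712 0.3254] mid [0.7676 0.3249] ext [0.028 0.014 0.031]
[83, 131, 7, 7, 31] N 31 zmax 0.065 top [0.7607 0.3799] mid [0.7678 0.3818] ext [0.02  0.023 0.031]
[54, 136, 7, 8, 38] N 38 zmax 0.065 top [0.7562 0.4465] mid [0.7656 0.4561] ext [0.036 0.026 0.052]
[374, 150, 25, 25, 449] N 449 zmax 0.065 top [ 0.5937 -0.2688] mid [ 0.5991 -0.2688] ext [0.06  0.049 0.053]
[191, 179, 21, 20, 324] N 324 zmax 0.056 top [0.6022 0.1491] mid [0.6024 0.1487] ext [0.041 0.041 0.044]
[461, 194, 21, 30, 60] N 60 zmax 0.018 top [ 0.4613 -0.4434] mid [ 0.4615 -0.4383] ext [0.065 0.034 0.006]
[197, 246, 18, 17, 243] N 243 zmax 0.05 top [0.4563 0.1574] mid [0.456  0.1576] ext [0.035 0.036 0.037]
[66, 261, 33, 28, 806] N 806 zmax 0.023 top [0.4581 0.4279] mid [0.4584 0.4288] ext [0.066 0.07  0.011]
blue [366, 149, 34, 33, 328] c [ 0.594  -0.2667] meanD 0.0708 rms 0.0012
blue [128, 181, 29, 29, 357] c [0.6143 0.2861] meanD 0.0587 rms 0.0013
blue [140, 253, 26, 26, 313] c [0.454  0.2784] meanD 0.0488 rms 0.0012
```

steel_500 stands 2 mm off its holder's centre, so step 1 is met. On to steel_200.

arm_command --increments '[-13, -43, 0, 0, 0, 0, 64, -13, -43, 0, 0, 0, 0, 64, -13, -43, 0, 0, 0, 0, 64, -14, -43, 0, 0, 0, 0, 64, 0, 0, 0, 0, 0, 0, 64, 0, 0, 35, 0, 0, 0, 60, 0, 0, 30, 0, 0, 0, 60, 0, 0, 25, 0, 0, 0, 60, 0, 0, 15, 0, 0, 0, 60, 0, 0, 0, 0, 0, 0, 60]' --newtons 40

```text
t: 9.05
position: [0.458, 0.1545, 0.0163]
eef_rot: [3.141, -0.001, -0.002]
contact_force: [0.4, -0.8, 0.3]
grip_width: 0.0598
```

arm_command --increments '[0, 0, 0, 0, 0, 0, 28, 0, 0, 0, 0, 0, 0, 28, 0, 0, 0, 0, 0, 0, 28, 0, 0, 0, 0, 0, 0, 28, 0, 0, 0, 0, 0, 0, 28, 0, 0, 0, 0, 0, 0, 28, 0, 0, -10, 0, 0, 0, 28, 0, 0, -25, 0, 0, 0, 28, 0, 0, -30, 0, 0, 0, 28, 0, 0, -5, 0, 0, 0, 28]'

```text
t: 10.3
position: [0.4591, 0.1556, 0.0886]
eef_rot: [-3.14, 0.0, -0.006]
contact_force: [0.5, 0.6, -1.4]
grip_width: 0.0346
```

arm_command --increments '[0, -20, -5, 0, 0, 0, 28, 5, -35, 0, 0, 0, 0, 28, 15, -35, 0, 0, 0, 0, 28, 28, -25, 0, 0, 0, 0, 28, 32, -12, 0, 0, 0, 0, 28, 32, -2, 0, 0, 0, 0, 28, 28, 0, 0, 0, 0, 0, 28, 16, 0, 0, 0, 0, 0, 28, 2, 0, 0, 0, 0, 0, 28, 0, 0, 0, 0, 0, 0, 28]'

```text
t: 11.55
position: [0.6145, 0.2851, 0.0905]
eef_rot: [3.141, 0.002, -0.004]
contact_force: [-0.3, 0.1, -2.4]
grip_width: 0.0346
```

Run:
```python
from h import *
print(read_state()["position"]);wr("w3")
```

```text
[0.61454721 0.2851112  0.09054176]
[438, 0, 122, 81, 8986] N 8986 zmax 0.06 top [0.7226 0.1766] mid [0.7257 0.1706] ext [0.043 0.052 0.048]
[0, 4, 26, 3, 30] N 30 zmax 0.015 top [0.7445 0.4344] mid [0.7445 0.4343] ext [0.001 0.014 0.003]
[0, 201, 7, 49, 199] N 199 zmax 0.017 top [0.6121 0.4742] mid [0.6114 0.4761] ext [0.035 0.011 0.005]
[445, 206, 89, 73, 4836] N 4836 zmax 0.054 top [0.6068 0.1513] mid [0.6058 0.1506] ext [0.042 0.041 0.042]
[120, 369, 10, 10, 33] N 33 zmax 0.017 top [0.4859 0.4091] mid [0.4843 0.4096] ext [0.007 0.007 0.005]
blue [233, 170, 91, 78, 1589] c [0.6179 0.2858] meanD 0.0589 rms 0.0011
blue [265, 363, 41, 14, 392] c [0.4775 0.2801] meanD 0.0196 rms 0.0031
```

View pics/w3.png

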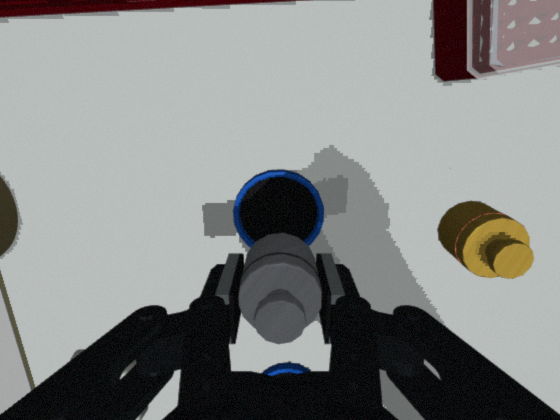

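steel_200 is held squarely at column 280. The holder is on the same column and brass_large is well clear at (490,240).

arm_command --increments '[1, 0, 25, 0, 0, 0, 28, 0, 0, 22, 0, 0, 0, 28, 0, 0, 12, 0, 0, 0, 28, 0, 0, 6, 0, 0, 0, 28, 0, 0, 3.5, 0, 0, 0, 28, 0, 0, 0, 0, 0, 0, 28, 0, 0, 0, 0, 0, 0, 28, 0, 0, 0, 0, 0, 0, 28, 0, 0, 0, 0, 0, 0, 28, 0, 0, 0, 0, 0, 0, 28]'

```text
t: 12.85
position: [0.6171, 0.2843, 0.0233]
eef_rot: [-3.142, -0.0, -0.0]
contact_force: [-0.8, 0.6, -1.1]
grip_width: 0.0348
```

arm_command --increments '[0, 0, 2, 0, 0, 0, 28, 0, 0, 1.2, 0, 0, 0, 28, 0, 0, 0, 0, 0, 0, 28, 0, 0, 0, 0, 0, 0, 54, 0, 0, 0, 0, 0, 0, 54, 0, 0, 0, 0, 0, 0, 54, 0, 0, 0, 0, 0, 0, 54, 0, 0, 0, 0, 0, 0, 54, 0, 0, 0, 0, 0, 0, 54, 0, 0, 0, 0, 0, 0, 54]'

```text
t: 14.1
position: [0.617, 0.2843, 0.02]
eef_rot: [3.142, 0.0, 0.0]
contact_force: [-0.4, 0.7, -0.9]
grip_width: 0.054
```

arm_command --increments '[0, 0, -15, 0, 0, 0, 54, 0, 0, -25, 0, 0, 0, 54, 0, 0, -30, 0, 0, 0, 54, 0, 0, -30, 0, 0, 0, 54, 0, 50, 0, 0, 0, 0, 54, 0, 50, 0, 0, 0, 0, 54, 0, 50, 0, 0, 0, 0, 54, 0, 50, 0, 0, 0, 0, 54, 0, 50, 0, 0, 0, 0, 54, 0, 50, 0, 0, 0, 0, 54]'

```text
t: 15.35
position: [0.6174, -0.0173, 0.1214]
eef_rot: [3.142, 0.0, 0.003]
contact_force: [0.5, -0.4, 0.7]
grip_width: 0.0542
```

Run:
```python
from h import *
f=grab_frame("top"); blobs(f,f["extrinsics"]); holders(f,f["extrinsics"]); cv2.imwrite("pics/t2.png",f["pixels"][100:300])
print("wrist");wr("w4")
```

```text
[481, 64, 21, 19, 85] N 85 zmax 0.04 top [ 0.7508 -0.5672] mid [ 0.7695 -0.5626] ext [0.065 0.026 0.027]
[323, 88, 25, 16, 188] N 188 zmax 0.026 top [ 0.7754 -0.1896] mid [ 0.7794 -0.192 ] ext [0.041 0.055 0.013]
[135, 94, 8, 7, 34] N 34 zmax 0.065 top [0.829  0.2545] mid [0.8388 0.2588] ext [0.033 0.023 0.051]
[108, 98, 16, 15, 76] N 76 zmax 0.065 top [0.8227 0.3077] mid [0.8319 0.3151] ext [0.044 0.05  0.05 ]
[70, 106, 8, 8, 37] N 37 zmax 0.065 top [0.8201 0.3995] mid [0.831  0.4124] ext [0.029 0.039 0.05 ]
[129, 121, 8, 7, 32] N 32 zmax 0.064 top [0.7608 0.2781] mid [0.7709 0.2801] ext [0.03  0.016 0.03 ]
[111, 125, 6, 7, 35] N 35 zmax 0.065 top [0.7613 0.3189] mid [0.7688 0.326 ] ext [0.029 0.015 0.031]
[101, 127, 8, 7, 32] N 32 zmax 0.065 top [0.7619 0.3364] mid [0.7657 0.3402] ext [0.019 0.023 0.028]
[83, 130, 6, 8, 33] N 33 zmax 0.065 top [0.7619 0.3829] mid [0.7665 0.3857] ext [0.022 0.014 0.032]
[54, 136, 7, 8, 36] N 36 zmax 0.065 top [0.7557 0.447 ] mid [0.7624 0.452 ] ext [0.026 0.016 0.029]
[380, 150, 19, 19, 212] N 212 zmax 0.065 top [ 0.5937 -0.2691] mid [ 0.5954 -0.273
[... 1061 characters left out ...]
0074 rms 0.0013
wrist
[390, 188, 41, 39, 1235] N 1235 zmax 0.041 top [ 0.6194 -0.125 ] mid [ 0.6193 -0.125 ] ext [0.025 0.025 0.029]
[0, 199, 81, 63, 3901] N 3901 zmax 0.054 top [0.6067 0.1473] mid [0.6059 0.1486] ext [0.042 0.042 0.042]
[207, 202, 26, 28, 537] N 537 zmax 0.036 top [0.614  0.0171] mid [0.614  0.0172] ext [0.017 0.018 0.024]
[552, 219, 8, 33, 171] N 171 zmax 0.02 top [ 0.5929 -0.2463] mid [ 0.5914 -0.249 ] ext [0.028 0.011 0.008]
[237, 350, 34, 25, 644] N 644 zmax 0.031 top [ 0.4788 -0.0052] mid [ 0.477  -0.0037] ext [0.014 0.029 0.019]
blue [527, 188, 33, 82, 795] c [ 0.5967 -0.2654] meanD 0.0693 rms 0.0013
blue [397, 373, 9, 9, 60] c [ 0.4454 -0.1411] meanD 0.0051 rms 0.001
```

View pics/t2.png

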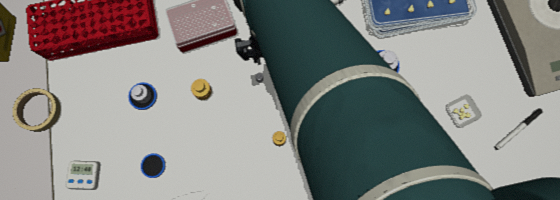

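steel_200 stands about 3.5 mm off its holder's centre and both brass weights are unmoved. Now steel_100.

arm_command --increments '[0, 30, 0, 0, 0, 0, 54, 0, 40, 0, 0, 0, 0, 54, 0, 28, 0, 0, 0, 0, 54, 0, 11, 0, 0, 0, 0, 54, 0, 0, 20, 0, 0, 0, 50, 0, 0, 30, 0, 0, 0, 50, 0, 0, 25, 0, 0, 0, 50, 0, 0, 18, 0, 0, 0, 50, 0, 0, 10, 0, 0, 0, 50, 0, 0, 0, 0, 0, 0, 50]' --newtons 35

```text
t: 16.7
position: [0.6168, -0.1241, 0.0163]
eef_rot: [-3.141, -0.001, 0.002]
contact_force: [-0.2, 0.2, -0.5]
grip_width: 0.0502
```

arm_command --increments '[0, 0, 0, 0, 0, 0, 18, 0, 0, 0, 0, 0, 0, 18, 0, 0, 0, 0, 0, 0, 18, 0, 0, 0, 0, 0, 0, 18, 0, 0, 0, 0, 0, 0, 18, 0, 0, 0, 0, 0, 0, 18, 0, 0, -10, 0, 0, 0, 18, 0, 0, -25, 0, 0, 0, 18, 0, 0, -35, 0, 0, 0, 18, 0, 0, -15, 0, 0, 0, 18]'

```text
t: 17.95
position: [0.6179, -0.125, 0.1041]
eef_rot: [3.141, -0.0, 0.004]
contact_force: [0.3, 0.5, -1.6]
grip_width: 0.0244
```

arm_command --increments '[-8, -20, 0, 0, 0, 0, 18, -16, -40, 0, 0, 0, 0, 18, -20, -50, 0, 0, 0, 0, 18, -20, -50, 0, 0, 0, 0, 18, -20, -50, 0, 0, 0, 0, 18, -20, -50, 0, 0, 0, 0, 18, -20, -50, 0, 0, 0, 0, 18, -18, -45, 0, 0, 0, 0, 18, -12, -30, 0, 0, 0, 0, 18, -8, -20, 0, 0, 0, 0, 18]'

```text
t: 19.2
position: [0.4513, 0.2825, 0.1004]
eef_rot: [3.141, 0.006, -0.005]
contact_force: [1.3, -0.2, -1.0]
grip_width: 0.0246
```

Run:
```python
from h import *
s=read_state();print(s["position"],s["eef_rot"],s["grip_width"]);wr("w5")
```

```text
[0.45134046 0.28247287 0.10040223] [ 3.14071155  0.00648064 -0.00544647] 0.02455271264890471
[494, 0, 29, 5, 82] N 82 zmax 0.021 top [0.5851 0.1517] mid [0.5852 0.1504] ext [0.002 0.017 0.009]
blue [258, 0, 35, 5, 149] c [0.5936 0.2856] meanD 0.0173 rms 0.0013
blue [248, 169, 75, 73, 1586] c [0.4575 0.2784] meanD 0.049 rms 0.0011
blue [27, 211, 19, 14, 222] c [0.4483 0.4595] meanD 0.0079 rms 0.0014
blue [56, 216, 19, 14, 220] c [0.4442 0.439 ] meanD 0.008 rms 0.0014
blue [85, 222, 19, 13, 215] c [0.4401 0.4185] meanD 0.008 rms 0.0014
```

View pics/w5.png

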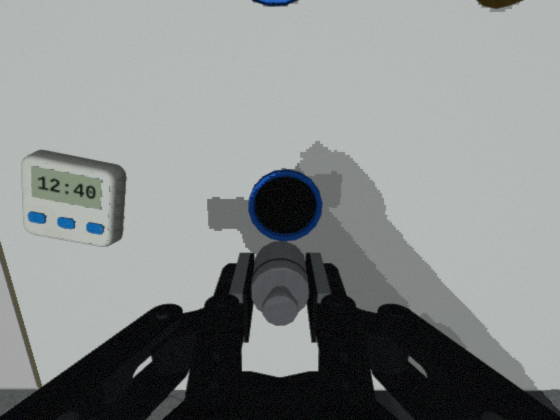

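steel_100 is held upright at (280,285), and the holder is at (285,205), within a couple of millimetres sideways.

arm_command --increments '[0, 0.5, 25, 0, 0, 0, 18, 0, 0, 25, 0, 0, 0, 18, 0, 0, 16, 0, 0, 0, 18, 0, 0, 9, 0, 0, 0, 18, 0, 0, 5, 0, 0, 0, 18, 0, 0, 0, 0, 0, 0, 18, 0, 0, 0, 0, 0, 0, 18, 0, 0, 0, 0, 0, 0, 18, 0, 0, 0, 0, 0, 0, 18, 0, 0, 0, 0, 0, 0, 18]'

```text
t: 20.5
position: [0.4551, 0.2798, 0.0221]
eef_rot: [-3.141, 0.0, -0.0]
contact_force: [-0.2, 0.2, -1.2]
grip_width: 0.0244
```

Still hanging, so I'll go down about 1.5 mm more and release.

arm_command --increments '[0, 0, 1, 0, 0, 0, 18, 0, 0, 0.7, 0, 0, 0, 18, 0, 0, 0, 0, 0, 0, 18, 0, 0, 0, 0, 0, 0, 46, 0, 0, 0, 0, 0, 0, 46, 0, 0, 0, 0, 0, 0, 46, 0, 0, 0, 0, 0, 0, 46, 0, 0, 0, 0, 0, 0, 46, 0, 0, 0, 0, 0, 0, 46, 0, 0, 0, 0, 0, 0, 46]'

```text
t: 21.75
position: [0.455, 0.2797, 0.0202]
eef_rot: [3.142, 0.0, -0.0]
contact_force: [-0.2, 0.4, 0.6]
grip_width: 0.0457
```

arm_command --increments '[0, 0, -15, 0, 0, 0, 46, 0, 0, -25, 0, 0, 0, 46, 0, 0, -30, 0, 0, 0, 46, 0, 0, -30, 0, 0, 0, 46, 26, 43, 0, 0, 0, 0, 46, 26, 43, 0, 0, 0, 0, 46, 26, 43, 0, 0, 0, 0, 46, 26, 43, 0, 0, 0, 0, 46, 26, 43, 0, 0, 0, 0, 46, 26, 43, 0, 0, 0, 0, 46]'

```text
t: 23.0
position: [0.612, 0.0204, 0.1216]
eef_rot: [-3.141, -0.0, -0.002]
contact_force: [0.4, 0.5, -0.2]
grip_width: 0.0459
```

Run:
```python
from h import *
f=grab_frame("top"); blobs(f,f["extrinsics"]); holders(f,f["extrinsics"])
print("wrist");wr("w6")
```

```text
[481, 63, 21, 20, 86] N 86 zmax 0.037 top [ 0.7499 -0.567 ] mid [ 0.7712 -0.562 ] ext [0.066 0.025 0.025]
[134, 94, 8, 7, 36] N 36 zmax 0.065 top [0.8295 0.259 ] mid [0.8407 0.2598] ext [0.032 0.02  0.052]
[107, 98, 17, 9, 60] N 60 zmax 0.065 top [0.8244 0.3077] mid [0.8346 0.3177] ext [0.04  0.044 0.049]
[70, 106, 8, 8, 37] N 37 zmax 0.064 top [0.822 0.399] mid [0.8327 0.4118] ext [0.03  0.035 0.045]
[129, 119, 8, 9, 32] N 32 zmax 0.065 top [0.7662 0.2765] mid [0.7707 0.2795] ext [0.028 0.015 0.03 ]
[111, 125, 6, 7, 35] N 35 zmax 0.065 top [0.7541 0.3194] mid [0.7679 0.3253] ext [0.028 0.013 0.03 ]
[53, 136, 8, 8, 40] N 40 zmax 0.065 top [0.7561 0.4463] mid [0.7622 0.4487] ext [0.028 0.021 0.028]
[374, 150, 25, 25, 450] N 450 zmax 0.064 top [ 0.5937 -0.2685] mid [ 0.594  -0.2685] ext [0.048 0.048 0.052]
[191, 179, 21, 21, 327] N 327 zmax 0.057 top [0.6023 0.1487] mid [0.602  0.1489] ext [0.041 0.041 0.044]
[132, 185, 19, 18, 261] N 261 zmax 0.053 top [0.6139 0.2829] mid [0.6141 0.2828] ext [0.035 0.035 0.041]
[461, 194, 21, 20, 44] N 44 zmax 0.017 top [ 0.4744 -0.444 ] mid [ 0.4709 
[... 354 characters left out ...]

blue [140, 252, 26, 27, 322] c [0.454  0.2785] meanD 0.0488 rms 0.0013
blue [67, 278, 8, 6, 40] c [0.4502 0.457 ] meanD 0.0071 rms 0.0012
blue [86, 279, 7, 6, 40] c [0.4423 0.4175] meanD 0.0074 rms 0.0013
wrist
[55, 196, 75, 64, 3559] N 3559 zmax 0.055 top [0.6067 0.1482] mid [0.6059 0.1495] ext [0.042 0.043 0.043]
[259, 200, 25, 27, 505] N 505 zmax 0.036 top [0.6139 0.0175] mid [0.6141 0.0175] ext [0.017 0.018 0.024]
[281, 347, 34, 30, 740] N 740 zmax 0.032 top [ 0.4773 -0.0017] mid [ 0.4757 -0.0035] ext [0.016 0.029 0.02 ]
[0, 368, 6, 16, 54] N 54 zmax 0.018 top [0.4561 0.2674] mid [0.4569 0.2673] ext [0.013 0.003 0.006]
blue [0, 347, 27, 47, 498] c [0.4575 0.2766] meanD 0.0471 rms 0.0016
```

steel_100 is centred within 0.5 mm. Now steel_50.

arm_command --increments '[0, 4.5, 0, 0, 0, 0, 42, 0, 0, 0, 0, 0, 0, 42, 0, 0, 20, 0, 0, 0, 42, 0, 0, 30, 0, 0, 0, 42, 0, 0, 25, 0, 0, 0, 42, 0, 0, 17, 0, 0, 0, 42, 0, 0, 10.5, 0, 0, 0, 42, 0, 0, 0, 0, 0, 0, 42, 0, 0, 0, 0, 0, 0, 42, 0, 0, 0, 0, 0, 0, 42]' --newtons 30

```text
t: 24.35
position: [0.6117, 0.0173, 0.0187]
eef_rot: [-3.142, 0.0, -0.003]
contact_force: [-0.5, 1.2, 0.2]
grip_width: 0.0421
```

arm_command --increments '[0, 0, 0, 0, 0, 0, 10, 0, 0, 0, 0, 0, 0, 10, 0, 0, 0, 0, 0, 0, 10, 0, 0, 0, 0, 0, 0, 10, 0, 0, 0, 0, 0, 0, 10, 0, 0, 0, 0, 0, 0, 10, 0, 0, -10, 0, 0, 0, 10, 0, 0, -25, 0, 0, 0, 10, 0, 0, -35, 0, 0, 0, 10, 0, 0, -15, 0, 0, 0, 10]'

```text
t: 25.6
position: [0.6121, 0.0174, 0.1049]
eef_rot: [-3.141, -0.0, -0.005]
contact_force: [0.3, -0.6, -1.0]
grip_width: 0.0166
```

arm_command --increments '[-10, 9, 0, 0, 0, 0, 10, -22, 20, 0, 0, 0, 0, 10, -28, 25, 0, 0, 0, 0, 10, -30, 27, 0, 0, 0, 0, 10, -28, 25, 0, 0, 0, 0, 10, -22, 20, 0, 0, 0, 0, 10, -12, 11, 0, 0, 0, 0, 10, -4, 4, 0, 0, 0, 0, 10, 0, 0, 0, 0, 0, 0, 10, 0, 0, 0, 0, 0, 0, 10]'

```text
t: 26.85
position: [0.4558, -0.123, 0.1027]
eef_rot: [-3.141, -0.002, -0.001]
contact_force: [-0.2, 1.0, -1.1]
grip_width: 0.0168
```

Run:
```python
from h import *
s=read_state();print(s["position"],s["eef_rot"],s["grip_width"]);wr("w7")
```

```text
[ 0.45583571 -0.12296767  0.10272457] [-3.14129576e+00 -2.34895609e-03 -8.28432372e-04] 0.016811105642504365
[487, 0, 73, 36, 2226] N 2226 zmax 0.045 top [ 0.5791 -0.2587] mid [ 0.582  -0.2596] ext [0.019 0.029 0.033]
[74, 180, 59, 49, 2165] N 2165 zmax 0.045 top [ 0.4684 -0.0049] mid [ 0.4679 -0.0043] ext [0.03  0.03  0.033]
blue [455, 0, 105, 63, 1434] c [ 0.5948 -0.2664] meanD 0.0687 rms 0.0013
blue [251, 181, 63, 60, 1236] c [ 0.4576 -0.1248] meanD 0.0411 rms 0.001
```

View pics/w7.png

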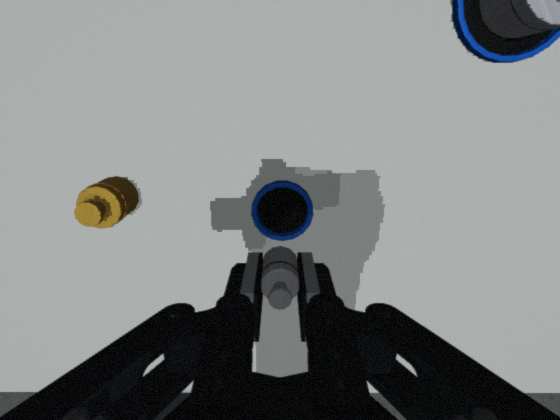

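steel_50 is at (280,275) above its holder at (282,210), and brass_small is well clear.

arm_command --increments '[0, 1, 25, 0, 0, 0, 10, 0, 0, 25, 0, 0, 0, 10, 0, 0, 16, 0, 0, 0, 10, 0, 0, 9, 0, 0, 0, 10, 0, 0, 5, 0, 0, 0, 10, 0, 0, 0, 0, 0, 0, 10, 0, 0, 0, 0, 0, 0, 10, 0, 0, 0, 0, 0, 0, 10, 0, 0, 0, 0, 0, 0, 10, 0, 0, 0, 0, 0, 0, 10]'

```text
t: 28.15
position: [0.4551, -0.1248, 0.0229]
eef_rot: [3.141, -0.0, 0.0]
contact_force: [-0.5, 0.3, -0.9]
grip_width: 0.0168
```

arm_command --increments '[0, 0, 1, 0, 0, 0, 10, 0, 0, 0.4, 0, 0, 0, 10, 0, 0, 0, 0, 0, 0, 10, 0, 0, 0, 0, 0, 0, 38, 0, 0, 0, 0, 0, 0, 38, 0, 0, 0, 0, 0, 0, 38, 0, 0, 0, 0, 0, 0, 38, 0, 0, 0, 0, 0, 0, 38, 0, 0, 0, 0, 0, 0, 38, 0, 0, 0, 0, 0, 0, 38]'

```text
t: 29.4
position: [0.4551, -0.1248, 0.0214]
eef_rot: [3.142, 0.0, -0.0]
contact_force: [-0.2, -0.3, 0.6]
grip_width: 0.0381
```

arm_command --increments '[0, 0, -15, 0, 0, 0, 38, 0, 0, -25, 0, 0, 0, 38, 0, 0, -30, 0, 0, 0, 38, 0, 0, -30, 0, 0, 0, 38, -10, 40, -40, 0, 0, 0, 38, -10, 40, -20, 0, 0, 0, 38, -10, 40, 0, 0, 0, 0, 38, -10, 40, 0, 0, 0, 0, 38, -10, 40, 0, 0, 0, 0, 38, 0, 0, 0, 0, 0, 0, 38]'

```text
t: 30.65
position: [0.4035, -0.3281, 0.1824]
eef_rot: [3.14, -0.009, 0.001]
contact_force: [0.6, 0.5, 0.3]
grip_width: 0.0382
```

Run:
```python
from h import *
print(read_state()["position"])
for n in("top","scene"):
    print(n);f=grab_frame(n); blobs(f,f["extrinsics"]); holders(f,f["extrinsics"]);cv2.imwrite(f"pics/{n}9.png",f["pixels"])
```

```text
[ 0.40352015 -0.32812199  0.18238748]
top
[481, 63, 21, 20, 82] N 82 zmax 0.038 top [ 0.7505 -0.5667] mid [ 0.7712 -0.5621] ext [0.066 0.026 0.026]
[135, 94, 8, 7, 31] N 31 zmax 0.065 top [0.829  0.2552] mid [0.84  0.259] ext [0.031 0.024 0.051]
[108, 98, 16, 15, 76] N 76 zmax 0.065 top [0.8206 0.3096] mid [0.8321 0.3174] ext [0.042 0.044 0.051]
[97, 103, 9, 12, 46] N 46 zmax 0.065 top [0.8175 0.3417] mid [0.8291 0.3423] ext [0.046 0.024 0.05 ]
[70, 106, 7, 8, 40] N 40 zmax 0.065 top [0.8164 0.4025] mid [0.8296 0.414 ] ext [0.035 0.037 0.051]
[128, 121, 9, 7, 32] N 32 zmax 0.064 top [0.7607 0.2787] mid [0.7747 0.2802] ext [0.038 0.017 0.052]
[111, 125, 6, 8, 34] N 34 zmax 0.065 top [0.7569 0.3173] mid [0.7665 0.3222] ext [0.031 0.02  0.03 ]
[101, 126, 8, 8, 34] N 34 zmax 0.065 top [0.763  0.3364] mid [0.7663 0.3404] ext [0.02  0.023 0.029]
[83, 129, 6, 9, 34] N 34 zmax 0.065 top [0.7624 0.3817] mid [0.7669 0.3853] ext [0.022 0.017 0.033]
[54, 136, 7, 8, 38] N 38 zmax 0.065 top [0.7557 0.447 ] mid [0.7616 0.4519] ext [0.027 0.018 0.031]
[374, 150, 25, 25, 449] N 449 zmax 0.065 top [ 0
[... 1419 characters left out ...]
 42] N 42 zmax 0.053 top [ 0.7354 -0.2562] mid [ 0.7366 -0.2567] ext [0.058 0.01  0.018]
[266, 214, 14, 20, 222] N 222 zmax 0.046 top [ 0.466  -0.0057] mid [ 0.4663 -0.0052] ext [0.03  0.029 0.034]
[408, 226, 27, 33, 502] N 502 zmax 0.064 top [ 0.5913 -0.2654] mid [ 0.5883 -0.2702] ext [0.038 0.047 0.052]
[312, 243, 10, 16, 123] N 123 zmax 0.04 top [ 0.4558 -0.126 ] mid [ 0.4555 -0.1258] ext [0.02  0.018 0.028]
blue [38, 135, 9, 8, 42] c [0.3785 0.8168] meanD 0.0284 rms 0.0054
blue [465, 182, 95, 75, 3543] c [ 0.853  -0.3727] meanD 0.1494 rms 0.0287
blue [399, 242, 40, 24, 272] c [ 0.5961 -0.2676] meanD 0.0693 rms 0.0015
blue [305, 252, 23, 13, 129] c [ 0.4568 -0.1247] meanD 0.0392 rms 0.001
```

View pics/top9.png

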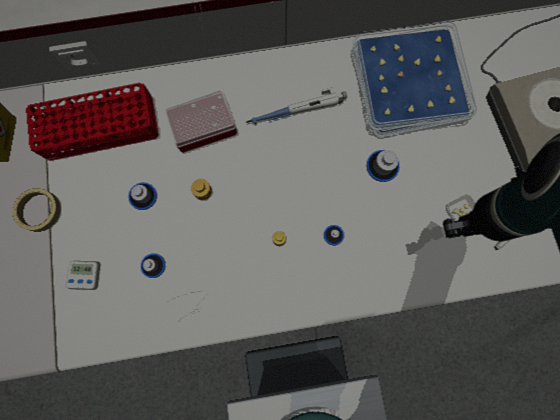

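View pics/scene9.png

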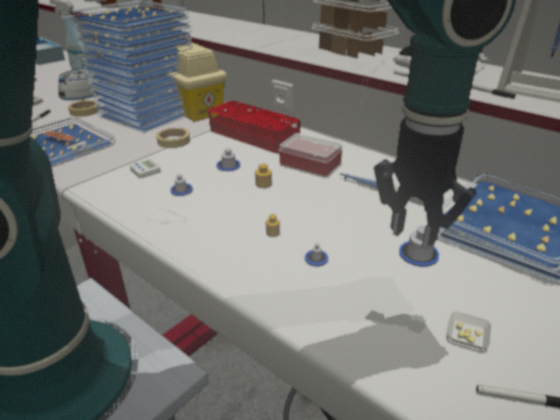

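In both views all four weights stand in their holders: (383,162), (143,195), (153,265) and (333,235) in the top picture. The brass weights are unmoved and the gripper is clear.

```bash
python3 -c "
from plant import *
print(sign_off())"
```

```text
the job is handed in; nothing more can be done
None
```

I put the four steel weights back in order (500, 200, 100, 50), each set down and released in the holder of its own size, and handed the job in after about 31 s of robot time. The hand-in reports no verdict.

**Steel weights:** The last top view puts them about 2, 3, 0.5 and 1 mm from their holder centres, against a limit of 11.5 mm. All four look upright.

**Brass weights:** Both read within 1 mm of their starting positions.

**Robot:** The gripper is at 0.18 m, touching nothing.

**Disagreements:** The top and scene cameras differed by 1–3 mm. The scene view's reading for steel_500 was farther off than the top view's, probably because the gripper hid part of it. The wrist camera read about 2–3 mm long in x, and I allowed for that. All of these are well inside the tolerances, and no check failed.

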